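Find the empty compartment by its rocking flap and stand it open

ROBOT

A 6-joint arm with a two-finger parallel gripper is mounted at the origin on the work surface. World frame = base frame: x ahead of the robot, y to its left, z up, the work surface at z = 0. Lengths are in m, angles in degrees, forces in N, time in s.
With the tool pointing down it reaches from about 0.4 to 0.825 m from the base axis. Payload 7 kg.
Tool frame: the origin (TCP) lies midway between the tips of the shut fingers; the grasp point (between the pads) lies 19 mm behind it (ctrl.hold_point_z is the distance from the TCP to the grasp point, in m); z points along the fingers, x is the direction in which the jaws open and shut, and the axes are right-handed (so a half turn about z gives the same grasp; the last joint's range is limited). The gripper opens to 88 mm and grips with 3 to 60 N. Pads are 19 mm wide; open, the fingers measure 130 mm over their backs; the gripper's body (78 mm by 193 mm) begins 47 mm behind the grasp point.
Start: joints at [79.876, 20.546, 0.682, 0, -70.136, -16.507], TCP at [0.303, 0.603, 0.227] pointing down, gripper open.
Joint ranges: [-176.03, 176.03], [-82.01, 121.73], [-58.28, 71.71], [-173.87, 95.51], [-174.79, -0.11], [-173.66, 173.66]. Speed limits (degrees/s): [136.94, 136.94, 172.46, 180, 180, 180].

INTERFACE

Orientations are given as [roll, pitch, yaw] about the fixed x, y, z axes, in that order (R = Rz(yaw) Ry(pitch) Rx(roll)).
In Python, from plant import ctrl gives the robot as it stands.
- The arm moves only by the tool apply_moves, never from a script. Its argument "motion" is a list of rows, each a list of 2 entries, a list of its own where there are three numbers: the shift along the world's x, y, z in cm, then the turn about the world's z in degrees. In form: [[[tx, ty, tz], roll], ...]. A call has 1 to 10 rows; each row is the pose to reach, as a shift and turn from the pose commanded when the call began; what a row does not reach only later rows make up. A row lasts 1/10 s, in which the tool goes at most 50 mm and 8.59 degrees, less where a joint would pass 70% of its speed; a pose out of reach is approached as far as the arm can. A call with a gripper value outside its range is refused whole. "hand" is the finger opening in cm, from 0 to 8.76, set as the call begins (left out, the last holds). The fingers move at their own pace and stop on an object; the grip force is fixed at half the most. Time passes only in rows, so rows that repeat a pose let the fingers close. It gives the time, the measured TCP pose, the force and the opening at its end, in the units of the state.
- ctrl.get_obs(): the state, without advancing time (a new reading comes with each control period).
- ctrl.snapshot(name): name is "side" or "top"; returns (picture, depth): 480x640x3 uint8, blue, green, red; 480x640 float32, m along the optical axis (not along the pixel's ray), 0 where there is no reading.
- ctrl.camera_model(name): a dict with "fx", "fy", "cx", "cy" (pixels), "k1" (the pictures are not rectified: a ray, as slopes to the right and down, at radius r is drawn at 1 + k1 r^2 times it, then the intrinsics apply), "cam_to_world" (4x4, takes a point from camera to world coordinates). Camera axes: x right, y down, z forward; pixel columns grow to the right and rows downward; lengths in m; the calibration is good to about 2 mm. A picture is of the moment at which its call begins. camera_model takes no time and is no camera call.
- ctrl.close_job(): hands the job in, once; it reports no verdict.
The state is a dict: "clock": time; "joint_pos": joint angles; "qvel": joint speeds; "tau": joint torques, N m; "tool_pos": TCP position; "orientation": TCP orientation; "force": force on the tool from outside, world axes, zero at the start; "moment": the same for the moment, N m; "opening": finger opening in m.
Only numpy, scipy, OpenCV 4.12 (cv2) and the standard library are available. Lean on these libraries where they do the work, as an engineer would, in place of code of your own. Each camera call takes 0.05 s, during which the arm holds its last target.

TASK

Three of the four flaps in the top of the parts chest sit on compartments packed full; the fourth is over an empty one. Press each flap gently with the fingertips, to one side of its pivot line, until you find the one that rocks, then push its raised edge over until the flap stands upright, and leave it standing open for refilling. Only press and push, never hard, and leave the loose parts around it where they are.

Things in the scene. Friction and masses are not known exactly. Their poses are not given: they have to be found in the camera images.
- chest: fixed teal steel parts chest, 210 x 450 x 95 mm high. Origin on the work surface below the middle of the flap row; x across to the far side, y along the row, z up. Top: x -90 to +120 mm (near rim 33, far ledge 63 wide), y -225 to +225. Four flaps flush in it, 2 mm gaps, over four compartments 114 x 96 mm, 85 deep, walls 9 thick between. Which compartment is empty differs each time.
- pivot_a (a point): fixed chest point at the top centre of flap a when shut, 95 mm above the work surface (first from the +y end, 105 mm apart); axes as the chest's. The flap: bare smooth aluminium plate (slippery, friction about 0.3) 110 (chest x) x 92 (chest y) x 6 mm, dark pivot line across its middle (along y), black rubber strips 42 mm either side of it.
- flap_a (a joint): angle of flap a about its pivot line (along chest y, 3 mm below its top): 0 shut; positive: half at chest +x down, half at -x raised; negative the reverse. Stops at +-1.5 rad, upright, half the plate (55 mm) above the chest top. Balanced; stiff pivot (friction 0.08 N m: 2 to 3 N pressed 30 to 40 mm from the pivot line moves it): it stays at any angle it is left at.
- pivot_b (a point): fixed chest point at the top centre of flap b when shut, 95 mm above the work surface (second from the +y end, 105 mm apart); axes as the chest's. The flap: bare smooth aluminium plate (slippery, friction about 0.3) 110 (chest x) x 92 (chest y) x 6 mm, dark pivot line across its middle (along y), black rubber strips 42 mm either side of it.
- flap_b (a joint): angle of flap b about its pivot line (along chest y, 3 mm below its top): 0 shut; positive: half at chest +x down, half at -x raised; negative the reverse. Stops at +-1.5 rad, upright, half the plate (55 mm) above the chest top. Balanced, friction 0.08 N m, stays where left. Over a full compartment any flap gives under 2 mm (0.04 rad), then sits on the stock; over the empty one it goes all the way, either way.
- pivot_c (a point): fixed chest point at the top centre of flap c when shut, 95 mm above the work surface (third from the +y end, 105 mm apart); axes as the chest's. The flap: bare smooth aluminium plate (slippery, friction about 0.3) 110 (chest x) x 92 (chest y) x 6 mm, dark pivot line across its middle (along y), black rubber strips 42 mm either side of it.
- flap_c (a joint): angle of flap c about its pivot line (along chest y, 3 mm below its top): 0 shut; positive: half at chest +x down, half at -x raised; negative the reverse. Stops at +-1.5 rad, upright, half the plate (55 mm) above the chest top. Balanced; stiff pivot (friction 0.08 N m: 2 to 3 N pressed 30 to 40 mm from the pivot line moves it): it stays at any angle it is left at.
- pivot_d (a point): fixed chest point at the top centre of flap d when shut, 95 mm above the work surface (fourth from the +y end, 105 mm apart); axes as the chest's. The flap: bare smooth aluminium plate (slippery, friction about 0.3) 110 (chest x) x 92 (chest y) x 6 mm, dark pivot line across its middle (along y), black rubber strips 42 mm either side of it.
- flap_d (a joint): angle of flap d about its pivot line (along chest y, 3 mm below its top): 0 shut; positive: half at chest +x down, half at -x raised; negative the reverse. Stops at +-1.5 rad, upright, half the plate (55 mm) above the chest top. Balanced, friction 0.08 N m, stays where left. Over a full compartment any flap gives under 2 mm (0.04 rad), then sits on the stock; over the empty one it goes all the way, either way.
- bearing: loose steel ball-bearing ring, 44 mm across, 16 mm high, lying on the far ledge of the chest; origin at the centre of its underside
- carton: loose small cardboard carton, 34 x 60 x 28 mm high, on the far ledge of the chest; origin at the centre of its underside
- filter: loose white screw-on oil filter, 74 mm across, 78 mm high, on the work surface beside the +y end of the chest; origin at the centre of its underside
- jar: loose closed jar, 60 mm across, 85 mm high, on the work surface beside the -y end of the chest; origin at the centre of its underside

How it is judged (in metres and radians):
At the end, for the whole second after the job is handed in: One flap stands upright (pivot angle more than 1.15 rad, either way) and at rest, the other three are shut (within 0.12 rad), and the bearing, carton, filter and jar are within 20 mm of where they started ((((value of joint flap_a above 1.15 rad or value of joint flap_a below -1.15 rad) and value of joint flap_b between -0.12 and 0.12 rad and value of joint flap_c between -0.12 and 0.12 rad and value of joint flap_d between -0.12 and 0.12 rad) or ((value of joint flap_b above 1.15 rad or value of joint flap_b below -1.15 rad) and value of joint flap_a between -0.12 and 0.12 rad and value of joint flap_c between -0.12 and 0.12 rad and value of joint flap_d between -0.12 and 0.12 rad) or ((value of joint flap_c above 1.15 rad or value of joint flap_c below -1.15 rad) and value of joint flap_a between -0.12 and 0.12 rad and value of joint flap_b between -0.12 and 0.12 rad and value of joint flap_d between -0.12 and 0.12 rad) or ((value of joint flap_d above 1.15 rad or value of joint flap_d below -1.15 rad) and value of joint flap_a between -0.12 and 0.12 rad and value of joint flap_b between -0.12 and 0.12 rad and value of joint flap_c between -0.12 and 0.12 rad)) and velocity of joint flap_a between -0.1 and 0.1 rad/s and velocity of joint flap_b between -0.1 and 0.1 rad/s and velocity of joint flap_c between -0.1 and 0.1 rad/s and velocity of joint flap_d between -0.1 and 0.1 rad/s and distance of each of bearing, carton, filter, jar from where it was at the start of the episode below 0.02 m); the robot touches nothing.
It fails at once if the bearing is knocked, lifted or carried (moved more than 20 mm) (distance of bearing from where it was at the start of the episode above 0.02 m).
It fails at once if the carton is knocked, lifted or carried (moved more than 20 mm) (distance of carton from where it was at the start of the episode above 0.02 m).
It fails at once if the filter is knocked, lifted or carried (moved more than 20 mm) (distance of filter from where it was at the start of the episode above 0.02 m).
It fails at once if the jar is knocked, lifted or carried (moved more than 20 mm) (distance of jar from where it was at the start of the episode above 0.02 m).
It fails at once if a flap or the chest is struck or forced hard (over 90 N) (contact force between any of the fingers, the arm and chest above 90 N).
It also fails if it takes over 51 s, if anything falls off the work surface, if the arm or the gripper's body presses on something with over 40 N, if the wrist force passes 120 N, or if a joint passes its speed limit or range.

## Working session

There is one attempt and no reset: what is moved stays moved. The work goes in short steps, Python scripts to look and compute and a tool call to move; the robot and the scene stay as the last step left them, time stands still between calls to the robot, and variables do not carry over. Pictures are saved under pics/ and viewed, and the job is handed in when it is done.

Besides the shell and the picture viewer there is one more tool, called after "Call:" as name(argument=value, ...), one argument or row to a line, values as JSON. apply_moves: Moves the arm, as the interface text tells. Its arguments: {"type":"object","properties":{"motion":{"type":"array"},"hand":{"type":"number"}},"required":["motion"]}

```bash
mkdir -p pics; ls; python3 - <<'E'
from plant import ctrl
import cv2,numpy as np
print(ctrl.get_obs())
for n in("top","side"):
    im,d=ctrl.snapshot(n); cv2.imwrite(f"pics/{n}0.png",im); np.save(f"pics/{n}0.npy",d); print(n,ctrl.camera_model(n))
E
```

```text
pics
{'clock': 0.0, 'joint_pos': array([ 7.98744516e+01,  2.05917540e+01,  6.33428594e-01, -2.06084071e-02,
       -7.01365048e+01, -1.65078197e+01]), 'qvel': array([ 0.08025811, -0.07458324, -0.04691695, -0.0874628 , -0.04415129,
        0.0649351 ]), 'tau': array([-1.38759264e-03, -5.82715845e+01,  2.93074769e+01,  6.99772239e+00,
        7.13321962e-03, -1.78126411e-04]), 'tool_pos': array([0.30237934, 0.60292498, 0.22561494]), 'orientation': array([-1.79991626e+02, -9.64266451e-02, -1.16640394e+02]), 'force': array([ 0.33144564, -0.12962762,  0.38946955]), 'moment': array([ 0.02110478,  0.00762871, -0.04459287]), 'opening': 0.08765233116396359}
top {'fx': 617.2304824874794, 'fy': 617.2304824874794, 'cx': 331.6965174837742, 'cy': 246.2888446787818, 'k1': -0.0723074721358084, 'cam_to_world': array([[ 7.43262433e-04, -9.97277633e-01,  7.37344586e-02,
         4.99529281e-01],
       [-9.99979367e-01, -2.70744466e-04,  6.41816195e-03,
         2.36701567e-02],
       [-6.38072616e-03, -7.37377076e-02, -9.97257257e-01,
         1.56457308e+00],
       [ 0.00000000e+00,  0.00000000e+00,  0.00000000e+00,
         1.00000000e+00]])}
side {'fx': 495.71287382421906, 'fy': 495.71287382421906, 'cx': 322.3163525203202, 'cy': 240.92360970160203, 'k1': -0.014253573060754055, 'cam_to_world': array([[ 0.70351368, -0.5112887 ,  0.49361155,  0.117492  ],
       [-0.71061108, -0.51587382,  0.47844132, -0.45749438],
       [ 0.01001964, -0.68735585, -0.72625171,  0.80460818],
       [ 0.        ,  0.        ,  0.        ,  1.        ]])}
```

View pics/top0.png

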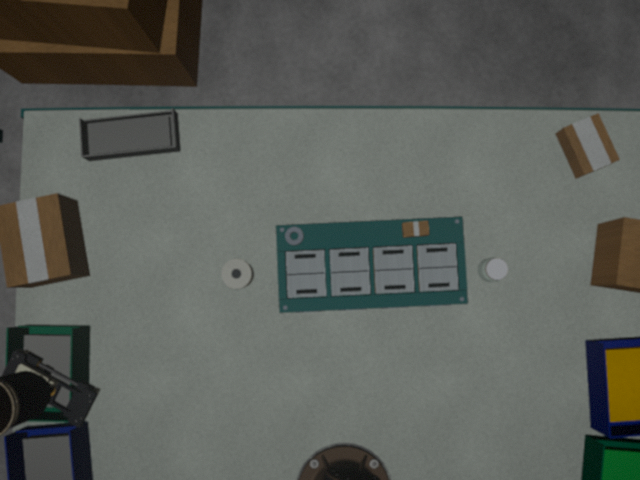

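View pics/side0.png

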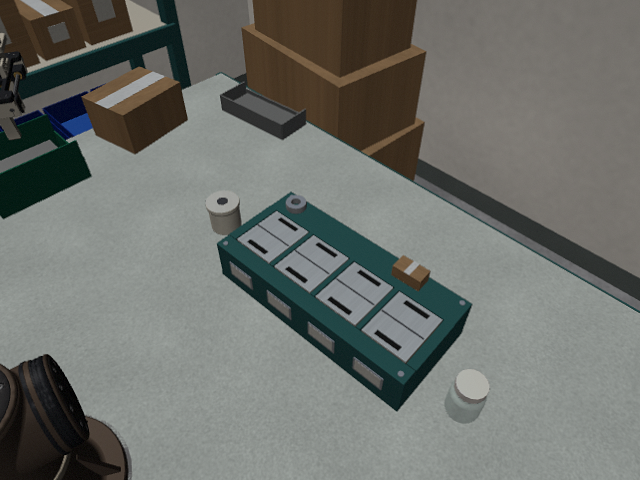

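The top view shows the teal chest (cols 277–467, rows 217–311) with flaps a to d at cols 306/350/394/438 and the pivot line at about row 272. The bearing is at (293,235), the carton at (416,228), the filter at (237,273) and the jar at (495,269). Next I'll measure them.

```bash
cat > h.py <<'E'
import cv2,numpy as np
from plant import ctrl
def ray(n,uv):
    m=ctrl.camera_model(n);K=np.array([[m['fx'],0,m['cx']],[0,m['fy'],m['cy']],[0,0,1]])
    p=cv2.undistortPoints(np.array(uv,float).reshape(-1,1,2),K,np.array([m['k1'],0,0,0,0])).reshape(-1,2)
    T=m['cam_to_world'];d=np.c_[p,np.ones(len(p))]@T[:3,:3].T
    return T[:3,3],d
def onplane(n,uv,z):
    o,d=ray(n,uv);return o+d*((z-o[2])/d[:,2])[:,None]
def chest(n,im):
    hsv=cv2.cvtColor(im,cv2.COLOR_BGR2HSV)
    return hsv
E
python3 - <<'E'
from h import *
im=cv2.imread("pics/top0.png");hsv=cv2.cvtColor(im,cv2.COLOR_BGR2HSV)
print(hsv[222,350],hsv[260,320],hsv[330,350],hsv[265,350])
m=((hsv[...,1]>110)&(hsv[...,0]>75)&(hsv[...,0]<100)).astype(np.uint8)
m[:200]=0;m[330:]=0;m[:,:260]=0;m[:,490:]=0
c=max(cv2.findContours(m,cv2.RETR_EXTERNAL,cv2.CHAIN_APPROX_NONE)[0],key=cv2.contourArea)
r=cv2.minAreaRect(c);b=cv2.boxPoints(r);P=onplane("top",b,.095);print(r,P)
for i in range(4):print(np.linalg.norm(P[i]-P[(i+1)%4]))
# flaps
fill=np.zeros_like(m);cv2.drawContours(fill,[c],-1,1,-1)
g=((hsv[...,1]<60)&(hsv[...,2]>90)).astype(np.uint8)*fill
g=cv2.morphologyEx(g,cv2.MORPH_CLOSE,np.ones((3,3)))
for q in cv2.findContours(g,cv2.RETR_EXTERNAL,cv2.CHAIN_APPROX_NONE)[0]:
    if cv2.contourArea(q)>200:
        r=cv2.minAreaRect(q);print(cv2.contourArea(q),r,onplane("top",[r[0]],.095))
for nm,uv,z in(("bearing",(293.5,235.5),.111),("carton",(416,228.5),.123),("filter",(236.5,273),.078),("jar",(496,268),.085)):print(nm,onplane("top",[uv],z))
sd=[(222,243),(398,408),(470,305),(293,193)]
print(onplane("side",sd,.095))
E
```

```text
[87 77 73] [100  13 115] [ 60  11 120] [ 99  15 118]
((371.2339782714844, 264.0657043457031), (85.11322784423828, 185.5933074951172), 87.24750518798828) [[ 0.65686429  0.16542867  0.095     ]
 [ 0.67853297 -0.27936828  0.095     ]
 [ 0.4751577  -0.28625584  0.095     ]
 [ 0.45407868  0.15431622  0.095     ]]
0.4453244400264403
0.20349186968488547
0.4410760360799858
0.20308985304519514
1679.0 ((305.7420959472656, 273.583740234375), (45.852806091308594, 39.0034294128418), 87.27368927001953) [[0.54300326 0.09487731 0.095     ]]
1679.0 ((349.6188049316406, 271.4943542480469), (45.852806091308594, 39.050987243652344), 87.27368927001953) [[ 0.54803748 -0.00957734  0.095     ]]
1670.5 ((393.4016418457031, 269.43328857421875), (45.805240631103516, 38.43264389038086), 87.27368927001953) [[ 0.55296098 -0.11385465  0.095     ]]
1676.0 ((437.3086242675781, 267.24658203125), (45.97934341430664, 38.404205322265625), 86.633544921875) [[ 0.55815134 -0.21870798  0.095     ]]
bearing [[0.63257589 0.12342549 0.111     ]]
carton [[ 0.64805555 -0.16499021  0.123     ]]
filter [[0.544717  0.2630208 0.078    ]]
jar [[ 0.55665191 -0.36217359  0.085     ]]
[[ 0.4562205   0.14439248  0.095     ]
 [ 0.43532434 -0.31249234  0.095     ]
 [ 0.67428847 -0.28308818  0.095     ]
 [ 0.65630742  0.15537798  0.095     ]]
```

Call:
apply_moves(
  hand=0,
  motion=[
    [[0.5, -1, 0], 0],
    [[2, -4, 0], 2],
    [[4.5, -8, -0.5], 5],
    [[7, -12.5, -1], 8],
    [[9.5, -17, -1.5], 11],
    [[12, -21.5, -2], 14],
    [[14.5, -26, -2.5], 17],
    [[17, -30.5, -3], 20],
    [[19, -35, -3.5], 23],
    [[21, -39, -4], 26],
  ],
)

```text
clock: 1.1
tool_pos: [0.5115, 0.2135, 0.1869]
orientation: [-180.0, 0.0, -90.5]
force: [1.4, 0.2, 0.0]
opening: 0.0132
```

Call:
apply_moves(
  motion=[
    [[2, -3, 0], 1],
    [[4, -7, -1], 2],
    [[5.5, -9.5, -2], 3],
    [[6.3, -11, -3], 3.4],
    [[6.5, -11.6, -4], 3.4],
    [[6.5, -11.6, -5], 3.4],
    [[6.5, -11.6, -5.4], 3.4],
    [[6.5, -11.6, -5.4], 3.4],
  ],
)

```text
clock: 1.9
tool_pos: [0.5755, 0.1007, 0.1323]
orientation: [179.9, -0.0, -87.2]
force: [-0.1, -0.1, 0.3]
opening: 0.0006
```

Call:
apply_moves(
  motion=[
    [[0, 0, -0.7], 0],
    [[0, 0, -1.5], 0],
    [[0, 0, -2.2], 0],
    [[0, 0, -2.7], 0],
    [[0, 0, -3.0], 0],
    [[0, 0, -3.2], 0],
    [[0, 0, -3.3], 0],
    [[0, 0, -3.3], 0],
  ],
)

```text
clock: 2.7
tool_pos: [0.5763, 0.1001, 0.0999]
orientation: [-180.0, -0.0, -87.2]
force: [0.3, 1.1, 0.2]
opening: 0.0002
```

Call:
apply_moves(
  motion=[
    [[0, 0, -0.1], 0],
    [[0, 0, -0.2], 0],
    [[0, 0, -0.3], 0],
    [[0, 0, -0.4], 0],
    [[0, 0, -0.5], 0],
    [[0, 0, -0.6], 0],
    [[0, 0, -0.6], 0],
  ],
)

```text
clock: 3.4
tool_pos: [0.5764, 0.1001, 0.094]
orientation: [-180.0, -0.0, -87.2]
force: [-0.2, 0.5, 2.1]
opening: 0.0005
```

Call:
apply_moves(
  motion=[
    [[0, 0, -0.1], 0],
    [[0, 0, -0.2], 0],
    [[0, 0, -0.3], 0],
    [[0, 0, -0.3], 0],
  ],
)

```text
clock: 3.8
tool_pos: [0.5764, 0.1001, 0.0909]
orientation: [-180.0, 0.0, -87.2]
force: [-0.7, -0.2, 2.7]
opening: 0.0002
```

Call:
apply_moves(
  motion=[
    [[0, 0, -0.1], 0],
    [[0, 0, -0.2], 0],
    [[0, 0, -0.3], 0],
    [[0, 0, -0.4], 0],
    [[0, 0, -0.4], 0],
  ],
)

```text
clock: 4.3
tool_pos: [0.5761, 0.1001, 0.0867]
orientation: [180.0, -0.0, -87.2]
force: [-0.7, 0.4, 1.8]
opening: 0.0002
```

Flap a yields about 8 mm under only about 2 N, so it is the one that rocks. I'll press it deeper.

Call:
apply_moves(
  motion=[
    [[0, 0, -0.2], 0],
    [[0, 0, -0.5], 0],
    [[0, 0, -0.8], 0],
    [[0, 0, -1.1], 0],
    [[0, 0, -1.4], 0],
    [[0, 0, -1.7], 0],
    [[0, 0, -1.7], 0],
  ],
)

```text
clock: 5.0
tool_pos: [0.5761, 0.1001, 0.0693]
orientation: [180.0, -0.0, -87.2]
force: [1.4, 0.0, 1.0]
opening: 0.0008
```

```bash
python3 - <<'E'
from h import *
im,d=ctrl.snapshot("side");cv2.imwrite("pics/side1.png",cv2.resize(im[150:350,180:480],None,fx=2.6,fy=2.6))
E
```

```text
(no output)
```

View pics/side1.png

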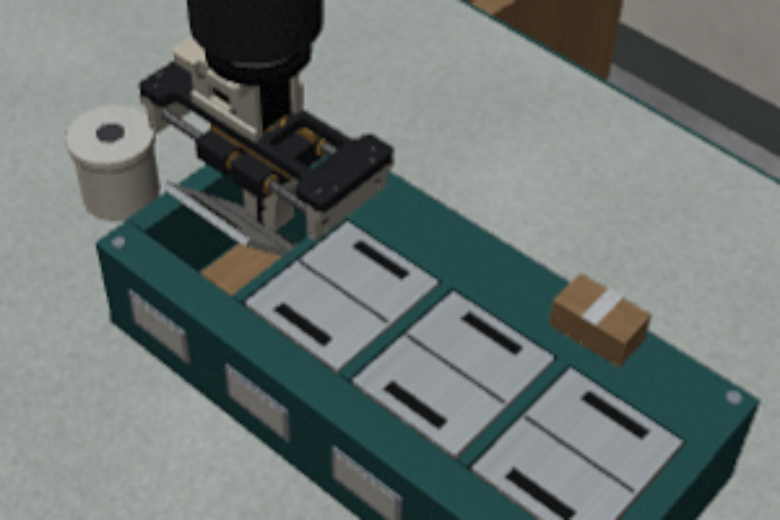

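The side view shows flap a tilted about 45° with its near edge raised (crop ~(170,185)–(245,240)). The other three are shut and the parts haven't moved. I'll lift, go round to the near side and push.

Call:
apply_moves(
  motion=[
    [[0, 0, 0.5], 0],
    [[0, 0, 2], 0],
    [[0, 0, 4.5], 0],
    [[0, 0, 7.5], 0],
    [[0, 0, 10], 0],
    [[-1, 0, 11], 0],
    [[-4, -0.2, 11], 0],
    [[-8, -0.4, 11], 0],
    [[-10.5, -0.5, 11], 0],
    [[-11.3, -0.5, 11], 0],
  ],
)

```text
clock: 6.05
tool_pos: [0.4599, 0.0942, 0.1796]
orientation: [179.9, 0.0, -87.2]
force: [0.8, 1.1, 1.1]
opening: 0.0002
```

Call:
apply_moves(
  motion=[
    [[0, 0, -1], 0],
    [[0, 0, -3], 0],
    [[0, 0, -5], 0],
    [[0, 0, -6], 0],
    [[0, 0, -6.3], 0],
    [[0, 0, -6.3], 0],
  ],
)

```text
clock: 6.65
tool_pos: [0.4634, 0.095, 0.1164]
orientation: [179.9, -0.1, -87.2]
force: [0.1, -0.4, 0.1]
opening: 0.0004
```

```bash
python3 - <<'E'
from h import *
im,d=ctrl.snapshot("side");cv2.imwrite("pics/side2.png",cv2.resize(im[150:350,180:480],None,fx=2.6,fy=2.6))
E
```

```text
(no output)
```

View pics/side2.png

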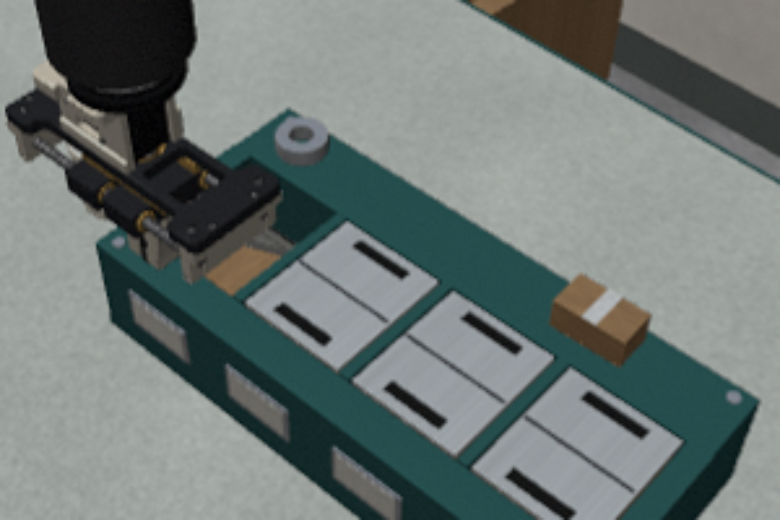

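The gripper is now on the near side (crop ~(190,270)). The bearing hasn't moved and flap a is still tilted behind the fingers. Now I'll push it towards +x.

Call:
apply_moves(
  motion=[
    [[0.5, 0, 0], 0],
    [[1.2, 0.1, 0], 0],
    [[1.9, 0.1, 0], 0],
    [[2.5, 0.1, 0], 0],
    [[3, 0.1, 0], 0],
    [[3.5, 0.2, 0], 0],
    [[4, 0.2, 0], 0],
    [[4.4, 0.2, 0], 0],
    [[4.8, 0.2, 0], 0],
    [[4.8, 0.2, 0], 0],
  ],
)

```text
clock: 7.7
tool_pos: [0.512, 0.0972, 0.1169]
orientation: [-180.0, 0.0, -87.2]
force: [0.2, 0.6, -0.3]
opening: 0.0006
```

Call:
apply_moves(
  motion=[
    [[0.2, 0, 0], 0],
    [[0.4, 0, 0], 0],
    [[0.6, 0, 0], 0],
    [[0.8, 0, 0], 0],
    [[0.9, 0, 0], 0],
    [[0.9, 0, 0], 0],
  ],
)

```text
clock: 8.3
tool_pos: [0.5205, 0.0971, 0.1169]
orientation: [-180.0, 0.0, -87.2]
force: [-0.2, -0.4, 0.1]
opening: 0.0004
```

```bash
python3 - <<'E'
from h import *
im,d=ctrl.snapshot("side");cv2.imwrite("pics/side3.png",cv2.resize(im[150:350,180:480],None,fx=2.6,fy=2.6))
E
```

```text
(no output)
```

View pics/side3.png

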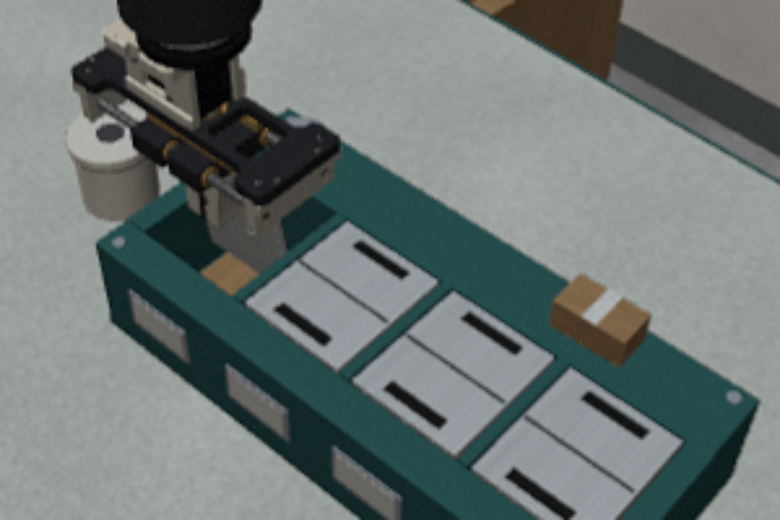

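The flap looks close to upright behind the fingers (crop ~(245,240)). I'll push a few mm more and watch the force.

Call:
apply_moves(
  motion=[
    [[0.1, 0, 0], 0],
    [[0.2, 0, 0], 0],
    [[0.3, 0, 0], 0],
    [[0.4, 0, 0], 0],
    [[0.4, 0, 0], 0],
  ],
)

```text
clock: 8.85
tool_pos: [0.5243, 0.0971, 0.1169]
orientation: [180.0, -0.0, -87.2]
force: [-1.4, 0.8, 0.4]
opening: 0.0004
```

Call:
apply_moves(
  motion=[
    [[-0.5, 0, 0], 0],
    [[-1.5, 0, 0], 0],
    [[-3, 0, 0], 0],
    [[-5, 0, 0], 0],
    [[-6, 0, 0.5], 0],
    [[-6, 0, 3], 0],
    [[-6, 0, 6], 0],
    [[-6, 0, 9], 0],
    [[-6, 0, 11], 0],
    [[-6, 0, 11], 0],
  ],
)

```text
clock: 9.85
tool_pos: [0.4657, 0.0979, 0.2306]
orientation: [-179.7, 0.2, -87.2]
force: [-0.3, 0.3, 0.3]
opening: 0.0003
```

Call:
apply_moves(
  motion=[
    [[0, 3, 1], 0],
    [[0, 7, 3], 0],
    [[0, 12, 4], 0],
    [[0, 16, 5], 0],
    [[0, 19, 5], 0],
    [[0, 20, 5], 0],
    [[0, 20, 5], 0],
  ],
)

```text
clock: 10.55
tool_pos: [0.4637, 0.2981, 0.276]
orientation: [179.9, -0.1, -87.1]
force: [0.1, 0.6, -0.8]
opening: 0.0004
```

```bash
python3 - <<'E'
from h import *
im,d=ctrl.snapshot("side");cv2.imwrite("pics/side4.png",cv2.resize(im[150:350,180:480],None,fx=2.6,fy=2.6))
im,d=ctrl.snapshot("top");cv2.imwrite("pics/top4.png",cv2.resize(im[180:340,200:520],None,fx=2.4,fy=2.4))
o=ctrl.get_obs();print(o['clock'],o['tool_pos'],o['force'])
E
```

```text
10.65 [0.46383149 0.29643819 0.27642898] [-0.24336413 -0.30488014  0.23740157]
```

View pics/side4.png

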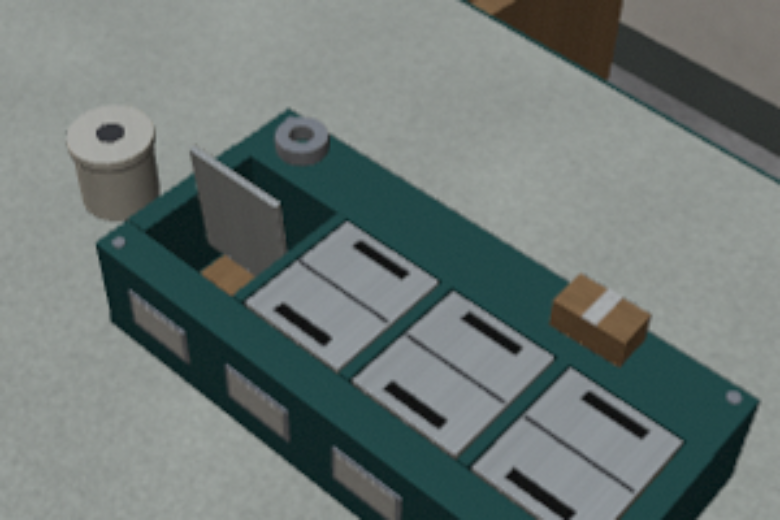

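View pics/top4.png

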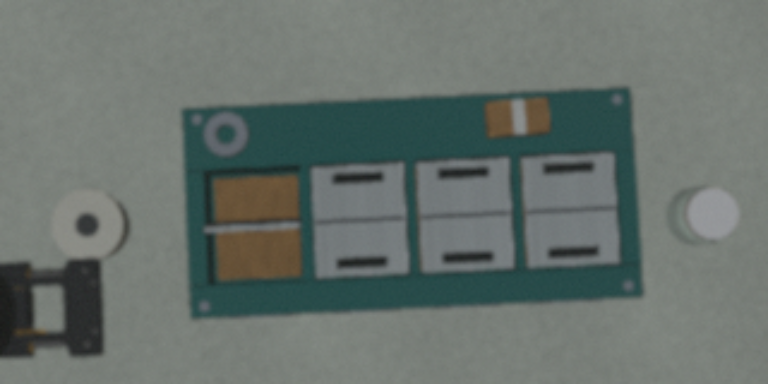

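The side view shows flap a standing upright (crop (192,150)–(285,270)) and the other three shut. From the top it is seen edge-on, a thin line at crop (252,228). I'll put numbers on the angle and the loose parts.

```bash
python3 - <<'E'
from h import *
e=onplane("side",[[239/2.6+180,178/2.6+150]],.147)[0]; t=onplane("top",[[252/2.4+200,228/2.4+180]],.147)[0]
ax=np.array([.9988,.0483]);pa=np.array([.543,.0949])
for q in(e,t):
    x=(q[:2]-pa)@ax;print(q,"chest x",x,"angle",np.arccos(min(1,abs(x)/.055)))
a=cv2.imread("pics/top0.png");b=cv2.resize(cv2.imread("pics/top4.png"),(320,160),interpolation=cv2.INTER_AREA);a=a[180:340,200:520]
a=cv2.GaussianBlur(a,(3,3),0);b=cv2.GaussianBlur(b,(3,3),0);df=cv2.absdiff(a,b).max(2)
for n,(u,v) in dict(bearing=(293,235),carton=(416,228),filter=(237,273),jar=(495,269),b=(350,272),c=(394,270),d=(438,268),a=(306,272)).items():
    u-=200;v-=180;w=df[v-14:v+14,u-16:u+16];print(n,w.max(),w.mean().round(2))
E
```

```text
[0.53811254 0.08481987 0.147     ] chest x -0.005368460571773821 angle 1.4730322922164447
[0.53821207 0.09405116 0.147     ] chest x -0.0048231791425720465 angle 1.4829893712185656
bearing 10 6.84
carton 11 7.62
filter 11 9.07
jar 13 10.51
b 11 9.24
c 11 9.49
d 11 9.57
a 64 50.42
```

```bash
python3 -c "
from plant import ctrl
print(ctrl.close_job())"
```

```text
the job is handed in; nothing more can be done
None
```

Flap a was over the empty compartment. It now stands upright, and I handed the job in at about 10.7 s of the 51 s allowed.

- **Finding it:** I pressed flap a first, on its far half. It gave more than 8 mm under about 2 N, so I didn't press b, c or d.
- **Opening it:** I tilted it to about 45°, then pushed the raised near edge over from the near side. Readings at the end of each contact move never exceeded 3 N. The gripper was then backed well clear.
- **Last checks:** Both cameras put the flap at about 1.47–1.48 rad, against the 1.15 needed. Before and after top pictures show only a small brightness change, about the same at flaps b, c and d, the bearing, carton, filter and jar, with no sign of movement.

No check failed or disagreed; `close_job()` reports no verdict.

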